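# Set the blank pool-lamp dimmer to its fourth click and switch on

### The job

Set the pool-table lamp on the dimmer box: turn the blank brass knob anticlockwise until it comes up against its end stop, without forcing it there, then turn it clockwise exactly four clicks and leave it resting in the fourth. Then press the green button fully down to switch the lamp on, let go of everything, and leave the other things on the bar alone.

Things in the scene. Friction and masses are not known exactly. Their poses are not given: they have to be found in the camera images.
- dimmer: dark steel control box screwed to the bar top, 110 mm along its x, 200 mm along its y, 50 mm high; origin at the centre of its underside, z up. On its flat top stand the brass knob (axis at x 0, y +45 mm of the box) and the green button (x 0, y -60 mm). Loose on the bar stand a blue chalk cube (23 mm), 45 to 65 mm off its -x side, and a green jar (90 mm high) 35 to 55 mm off its -y end.
- knob_grip (a point): fixed point of the box on the knob's vertical axis, 73 mm above the bar, the height to grip; it does not turn with the knob. The knob is a plain round knurled brass cylinder, 42 mm across, 30 mm high, without mark or pointer; its angle is not measured. Gripped by two pads with 20 to 40 N it turns without slipping.
- knob_top (a point): fixed point at the centre of the knob's top face, 82.5 mm above the bar. The knob turns less than half a turn between two stops and has a row of evenly spaced rests, somewhere between 15 and 35 degrees apart: the first is at the anticlockwise stop (not counted as a click), more than four clicks follow clockwise. Let go, it settles in the nearer rest.
- knob_foot (a point): fixed point on the box top under the knob, on its axis, 50 mm above the bar. Between two rests the knob first resists (peak 0.15 to 0.27 N m), then past midway pulls on by as much to the next. The anticlockwise stop meets it 3 degrees beyond the first rest: torque jumps to 0.33 N m with no click, then the stop yields, climbing 2 N m per rad; over 8 degrees past the meeting point (0.6 N m) damages it.
- lamp_button_top (a point): centre of the top face of the green round push button (28 mm across) in its black housing on the box; vertical, pressed downwards.
- lamp_button (a joint): travel of the green button in m: 0 released, 0.006 fully down; a spring returns it and fully down takes about 5 N.
Not all that is in view belongs to the job. There is more than one size of the dimmer; the one meant has the size given above.

How it is judged:
On the way, in this order (a step that is already met when the one before it is completed fails the run):
1. the knob is back in its first rest, at the anticlockwise end stop (x of selector_c1 in the frame of dimmer above 0 m and y of selector_c1 in the frame of dimmer above 0.0436 m), for 0.1 s.
2. the knob is in its fourth click from the stop (x of selector_c1 in the frame of dimmer between -0.003 and 0.0007 m and y of selector_c1 in the frame of dimmer below 0.045 m), for 0.2 s.
3. the green button is pressed fully down with the knob in its fourth click (all of step 2 and value of joint lamp_button above 0.0045 m), for 0.05 s.
At the end, for the whole second after the job is handed in: The knob rests in the fourth click clockwise of its anticlockwise end stop (within about 7 degrees), after having been to that stop, the green button has then been pressed down (at least 4.5 mm) and is up again, and nothing touches the box (all of step 2 and value of joint lamp_button below 0.0015 m).
It fails at once if the knob is forced against its anticlockwise stop, more than 8 degrees past where it meets it (x of selector_c1 in the frame of dimmer above 0 m and y of selector_c1 in the frame of dimmer above 0.0477 m).
It fails at once if another thing on the bar is moved more than 30 mm (distance of any of chalk, tumbler, syrup, nut_bowl, remote, olive_jar, ball0, ball1 from where it was at the start of the episode above 0.03 m).
It also fails if it takes over 72 s, if anything falls off the work surface, if the arm or the gripper's body presses on something with over 40 N, if the wrist force passes 120 N, or if a joint passes its speed limit or range.

### The arm

A 6-joint arm with a two-finger parallel gripper is mounted at the origin on the work surface. World frame = base frame: x ahead of the robot, y to its left, z up, the work surface at z = 0. Lengths are in m, angles in rad, forces in N, time in s.
With the tool pointing down it reaches from about 0.375 to 0.9 m from the base axis. Payload 3.1 kg.
Tool frame: the origin (TCP) lies midway between the tips of the shut fingers; the grasp point (between the pads) lies 19 mm behind it; z points along the fingers, y is the line along which they close (so a half turn about z gives the same grasp; the last joint's range is limited). The gripper opens to 85 mm and grips with 20 to 120 N. Pads are 22 mm wide; open, the fingers measure 114 mm over their backs; the gripper's body (76 mm by 85 mm) begins 54 mm behind the grasp point. The pads swing forward as they close: fully open they stand 13 mm farther back than shut.
Start: joints at [1, 0.527, 1.433, -0, 1.181, -0.178], TCP at [0.239, 0.577, 0.208] pointing down, gripper open.
Joint ranges: [-3.08, 3.08], [-0.75, 2.2], [0.22, 2.44], [-1.43, 4.57], [0, 2.65], [-2.85, 2.85]. Speed limits (rad/s): [2.79, 2.79, 3.14, 3.14, 3.14, 3.14].

### API

Orientations are given as a rotation vector (axis times angle).
In Python, from station import get_obs, get_image, camera_params, order gives the robot as it stands.
- The arm moves only by the tool move_arm, never from a script. Its argument "commands" is a list of rows, each an object with "twist": the turn, a rotation vector about the tool's x, y, z in units of 6 degrees (1.0 is 6 degrees), a list of three; "translation": the shift along the tool's x, y, z in units of 30 mm (1.0 is 30 mm), a list of three; "gripper": the finger opening in mm, from 0 to 85.4. In form: [{"twist": [wx, wy, wz], "translation": [tx, ty, tz], "gripper": gripper}, ...]. A call has 1 to 5 rows; each row is the pose to reach, as a shift and turn from the pose commanded when the call began, along the tool's axes at that moment; what a row does not reach only later rows make up. A row lasts 1/12 s, in which the tool goes at most 41.7 mm and 7.16 degrees, less where a joint would pass 70% of its speed; a pose out of reach is approached as far as the arm can. A call with a gripper value outside its range is refused whole. The fingers move at their own pace and stop on an object; "force" is the grip in N (left out, the last holds). Time passes only in rows, so rows that repeat a pose let the fingers close. It gives the time, the measured TCP pose, the force, the opening and the grip force at its end, in the units of the state.
- get_obs(): the state, without advancing time (a new reading comes with each control period).
- get_image(name): name is "scene" or "top" or "wrist"; returns the picture (480x640x3 uint8, blue, green, red); there is no depth.
- camera_params(name): a dict with "fx", "fy", "cx", "cy" (pixels), "rvec" (rotation vector, rad) and "tvec" (3), from world to camera coordinates, as OpenCV has them. Camera axes: x right, y down, z forward; pixel columns grow to the right and rows downward; lengths in m; the calibration is good to about 2 mm. A picture is of the moment at which its call begins: read the wrist's pose just before it. camera_params takes no time and is no camera call; for the wrist camera it gives the pose at the moment of the call.
- order.close_job(): hands the job in; it is judged then, once.
The state is a dict: "time": time; "joints": joint angles; "qvel": joint speeds; "joint_torque": joint torques, N m; "ee_pos": TCP position; "tool_rot": TCP orientation; "force": force on the tool from outside, world axes, zero at the start; "torque": the same for the moment, N m; "opening": opening from 0.0 (shut) to 1.0 (fully open); "finger_force": force on a finger pad.
Only numpy, scipy, OpenCV 4.12 (cv2) and the standard library are available. Lean on these libraries where they do the work, as an engineer would, in place of code of your own. Each camera call takes 0.05 s, during which the arm holds its last target. There are 200 camera calls.

## Working session

There is one attempt and no reset: what is moved stays moved. The work goes in short steps, Python scripts to look and compute and a tool call to move; the robot and the scene stay as the last step left them, time stands still between calls to the robot, and variables do not carry over. Pictures are saved under pics/ and viewed, at most 10 in all, crops included, and the job is handed in when it is done.

Besides the shell and the picture viewer there is one more tool, called after ">>>" as a command line: name --argument value ..., lists and objects as JSON in quotes. move_arm: Moves the arm, as the interface text tells. Its arguments: {"type":"object","properties":{"commands":{"type":"array","items":{"type":"object","properties":{"twist":{"type":"array","items":{"type":"number"}},"translation":{"type":"array","items":{"type":"number"}},"gripper":{"type":"number"}}}},"force":{"type":"number"}},"required":["commands"]}

```bash
mkdir -p pics; ls
python3 - <<'E'
from station import *
import cv2
for n in("scene","top"):
    cv2.imwrite(f"pics/{n}0.png",get_image(n)); print(n,camera_params(n))
o=get_obs(); print(o)
E
```

```text
pics
scene {'fx': 542.8399472045793, 'fy': 542.8399472045793, 'cx': 315.66658400764373, 'cy': 238.92796679030616, 'rvec': array([ 1.62748313,  1.6219639 , -0.84477281]), 'tvec': array([-0.02471418, -0.19722526,  1.19302582])}
top {'fx': 473.28467417396433, 'fy': 473.28467417396433, 'cx': 324.7524449472908, 'cy': 238.92945551431262, 'rvec': array([ 2.2347343 , -2.17365044,  0.11701167]), 'tvec': array([-0.02635913,  0.46493777,  0.76166466])}
{'time': 0.1, 'joints': array([ 9.99509045e-01,  5.28374416e-01,  1.43379748e+00,  2.17775795e-05,
        1.18142153e+00, -1.78482249e-01]), 'qvel': array([ 0.0023271 , -0.00199533, -0.00316314, -0.00100746,  0.00011816,
       -0.00217589]), 'joint_torque': array([-4.67646132e-04, -4.43307602e+01, -1.78585428e+01, -2.75131115e-04,
        3.91995942e-03, -7.75072124e-06]), 'ee_pos': array([0.23880649, 0.57681329, 0.20692337]), 'tool_rot': array([-6.12923431e-01, -3.08045458e+00,  2.91226112e-03]), 'force': array([-0.12195822,  0.55000043,  0.31239122]), 'torque': array([-0.01797291, -0.02597624,  0.03270686]), 'finger_force': 0.0, 'opening': 1.000975426379807}
```

View pics/scene0.png

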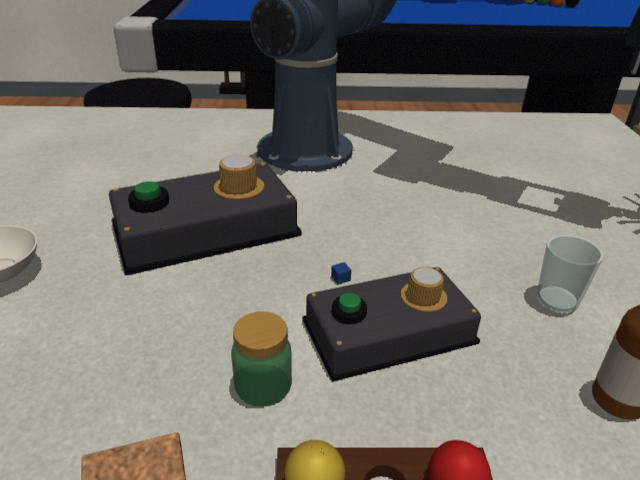

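View pics/top0.png

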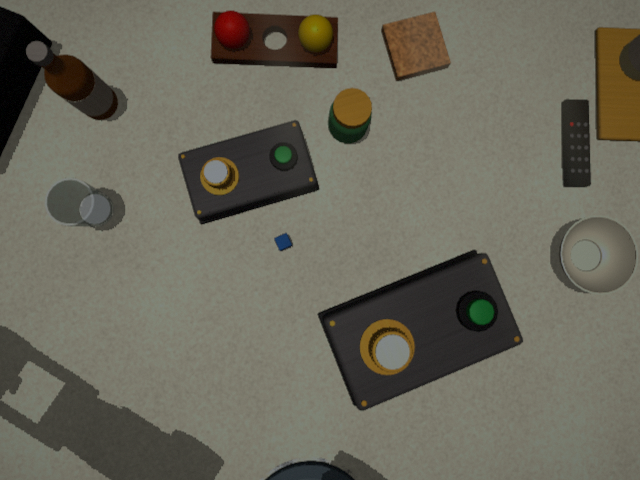

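The scene and top views show two boxes with a knob and a button. The small one is at top (250,172) / scene (392,318), with the chalk at top (284,242) and the jar at (350,115) beside it. The large one is at top (425,330) / scene (205,215). I'll measure both.

```bash
cat > h.py <<'E'
import cv2,numpy as np
from station import *
def ray(n,uv,z,P=None):
    P=P or camera_params(n);R=cv2.Rodrigues(P["rvec"])[0];t=P["tvec"]
    d=R.T@np.array([(uv[0]-P["cx"])/P["fx"],(uv[1]-P["cy"])/P["fy"],1]);c=-R.T@t
    return c+d*(z-c[2])/d[2]
def blobs(m,a0,a1):
    n,l,s,c=cv2.connectedComponentsWithStats(m.astype(np.uint8))
    return [(c[i].round(1),s[i,4],s[i,:4]) for i in range(1,n) if a0<=s[i,4]<=a1]
E
python3 - <<'E'
from h import *
im=cv2.imread("pics/top0.png");hsv=cv2.cvtColor(im,cv2.COLOR_BGR2HSV);H,S,V=cv2.split(hsv)
o=(H>8)&(H<28)&(S>120)&(V>80)
for x in blobs(o,4,2000): print("or",*x,ray("top",x[0],.05).round(4))
g=(H>50)&(H<80)&(S>120)&(V>50)
for x in blobs(g,80,2000): print("gr",*x,ray("top",x[0],.065).round(4))
w=(S<40)&(V>150)
for x in blobs(w,150,3000): print("wh",*x,ray("top",x[0],.0825).round(4))
b=(H>100)&(H<130)&(S>120)
for x in blobs(b,80,2000): print("bl",*x,ray("top",x[0],.015).round(4))
d=(V<75)&(S<90)
for c in cv2.findContours(d.astype(np.uint8),0,2)[0]:
    if cv2.contourArea(c)>3000:
        r=cv2.minAreaRect(c); print("box",r,[ray("top",p,.05).round(3)[:2] for p in cv2.boxPoints(r)])
s=cv2.imread("pics/scene0.png");H,S,V=cv2.split(cv2.cvtColor(s,cv2.COLOR_BGR2HSV))
g=(H>50)&(H<80)&(S>120)&(V>50)
for x in blobs(g,80,5000): print("sgr",*x,ray("scene",x[0],.065).round(4))
a=im[100:260,150:400]; cv2.imwrite("pics/crop.png",cv2.resize(a,None,fx=3,fy=3))
E
```

```text
or [314.7  29.4] 712 [300  15  31  30] [0.8028 0.013  0.05  ]
or [351.9 106.6] 1138 [333  88  39  38] [ 0.6774 -0.0502  0.05  ]
or [293.7 124.3] 10 [292 123   4   4] [0.6449 0.0421 0.05  ]
or [182.5 156. ] 14 [181 154   4   5] [0.5874 0.2151 0.05  ]
or [219.6 177.7] 522 [200 157  39  38] [0.5549 0.1558 0.05  ]
or [310.5 179.1] 15 [309 177   4   5] [0.5575 0.0129 0.05  ]
or [198.5 211.7] 14 [197 210   4   4] [0.5001 0.1862 0.05  ]
or [483.9 260.9] 22 [482 259   5   5] [ 0.4355 -0.266   0.05  ]
or [383.7 344.2] 1229 [360 319  55  56] [ 0.3017 -0.1083  0.05  ]
or [331.9 322.8] 25 [330 320   5   6] [ 0.3328 -0.0268  0.05  ]
or [516.3 338.6] 24 [514 336   6   6] [ 0.3147 -0.3181  0.05  ]
or [363.7 402.9] 25 [361 400   6   6] [ 0.2117 -0.079   0.05  ]
gr [282.5 154. ] 231 [274 146  18  17] [0.5925 0.0575 0.065 ]
gr [481.1 311.8] 487 [469 299  25  26] [ 0.3564 -0.2562  0.065 ]
bl [282.9 241.5] 176 [275 234  17  16] [0.4594 0.0551 0.015 ]
box ((93.48623657226562, 425.4472351074219), (261.9076843261719, 81.0703353881836), 30.395551681518555) [array([0.215, 0.527]), array([0.32 , 0.475]), array([0.129, 0.127]), array([0.027, 0.184])]
box ((420.2747802734375, 328.62884521484375), (107.22091674804688, 181.4797821044922), 67.83365631103516) [array([ 0.347, -0.002]), array([ 0.461, -0.266]), array([ 0.306, -0.331]), array([ 0.197, -0.068])]
box ((248.34259033203125, 171.513427734375), (74.47329711914062, 127.32331848144531), 73.81079864501953) [array([0.591, 0.224]), array([0.655, 0.034]), array([ 0.541, -0.002]), array([0.479, 0.187])]
sgr [146.7 190.3] 368 [134 182  26  18] [ 0.3096 -0.2589  0.065 ]
sgr [349.5 302.2] 344 [339 293  22  20] [0.5886 0.0578 0.065 ]
```

View pics/crop.png

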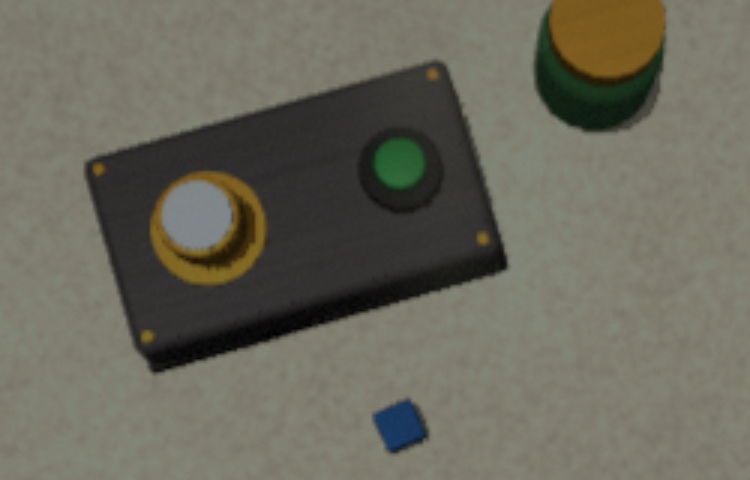

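The crop shows the small box. Its knob top is at crop (197,215), its button at (400,163), and its four screws are visible. Screw spacing is 182 × 92 mm, which fits 200 × 110 mm; the other box's screws are about 250 mm apart, so it is a decoy. The chalk is on the -x side and the jar at the -y end, as described.

From the screws, the knob axis is at about (0.558, 0.157) and the button at (0.591, 0.057), and both agree with the colour blobs. I'm moving above the knob now.

>>> move_arm --commands '[{"twist": [0,0,0],"translation": [-1.12,-0.65,0],"gripper": 85},{"twist": [0,0,0],"translation": [-2.24,-1.3,0],"gripper": 85},{"twist": [0,0,0],"translation": [-3.36,-1.95,0],"gripper": 85},{"twist": [0,0,0],"translation": [-4.48,-2.6,0],"gripper": 85},{"twist": [0,0,0],"translation": [-5.6,-3.25,0],"gripper": 85}]' --force 30

```text
time: 0.52
ee_pos: [0.3574, 0.4214, 0.2074]
tool_rot: [-0.612, -3.081, 0.001]
force: [1.6, -0.3, 0.5]
opening: 0.996
finger_force: 0.0
```

>>> move_arm --commands '[{"twist": [0,0,0],"translation": [-1.12,-0.65,0],"gripper": 85},{"twist": [0,0,0],"translation": [-2.24,-1.3,0],"gripper": 85},{"twist": [0,0,0],"translation": [-3.36,-1.95,0],"gripper": 85},{"twist": [0,0,0],"translation": [-4.48,-2.6,0],"gripper": 85},{"twist": [0,0,0],"translation": [-5.6,-3.25,0],"gripper": 85}]'

```text
time: 0.93
ee_pos: [0.4755, 0.2669, 0.2075]
tool_rot: [-0.613, -3.08, 0.0]
force: [0.2, 1.8, 0.2]
opening: 0.995
finger_force: 0.0
```

>>> move_arm --commands '[{"twist": [0,0,1],"translation": [-1,-0.58,0],"gripper": 85},{"twist": [0,0,2],"translation": [-2,-1.15,0],"gripper": 85},{"twist": [0,0,3],"translation": [-3,-1.73,0],"gripper": 85},{"twist": [0,0,4],"translation": [-3.99,-2.3,0],"gripper": 85},{"twist": [0,0,5],"translation": [-3.99,-2.3,0],"gripper": 85}]'

```text
time: 1.35
ee_pos: [0.5638, 0.1538, 0.2076]
tool_rot: [1.402, 2.806, -0.0]
force: [0.5, 0.2, -0.3]
opening: 0.995
finger_force: 0.0
```

>>> move_arm --commands '[{"twist": [0,0,1],"translation": [0,0,0],"gripper": 85},{"twist": [0,0,2],"translation": [0,0,0],"gripper": 85},{"twist": [0,0,3],"translation": [0,0,0],"gripper": 85},{"twist": [0,0,4],"translation": [0,0,0],"gripper": 85},{"twist": [0,0,5],"translation": [0,0,0],"gripper": 85}]'

```text
time: 1.77
ee_pos: [0.5587, 0.1589, 0.2073]
tool_rot: [-2.077, -2.356, 0.001]
force: [-0.4, -0.1, 0.2]
opening: 0.996
finger_force: 0.0
```

>>> move_arm --commands '[{"twist": [0,0,1],"translation": [0,0,0],"gripper": 85},{"twist": [0,0,2],"translation": [0,0,0],"gripper": 85},{"twist": [0,0,3],"translation": [0,0,0],"gripper": 85},{"twist": [0,0,4],"translation": [0,0,0],"gripper": 85},{"twist": [0,0,5],"translation": [0,0,0],"gripper": 85}]'

```text
time: 2.18
ee_pos: [0.5587, 0.159, 0.2073]
tool_rot: [-2.616, -1.738, 0.002]
force: [0.7, -0.3, -0.1]
opening: 0.996
finger_force: 0.0
```

Run:
```python
from h import *
P=camera_params("wrist"); o=get_obs(); im=get_image("wrist"); cv2.imwrite("pics/w0.png",im)
print(o["ee_pos"],o["joints"],o["torque"])
H,S,V=cv2.split(cv2.cvtColor(im,cv2.COLOR_BGR2HSV))
for n,m,z in(("or",(H>8)&(H<28)&(S>120)&(V>80),.05),("gr",(H>50)&(H<80)&(S>120)&(V>50),.065),("wh",(S<40)&(V>140),.0825)):
    for x in blobs(m,30,60000): print(n,*x,ray("wrist",x[0],z,P).round(4))
```

```text
[0.55868993 0.15903311 0.20732539] [ 8.50529029e-02  4.68979837e-01  1.54547106e+00 -9.32348059e-06
  1.12834223e+00  4.83003242e-01] [ 0.02149932 -0.00114527  0.00979379]
or [327.8 141.3] 41 [324 138   8   8] [0.5846 0.214  0.05  ]
or [313.9 198.9] 1007 [290 182  61  44] [0.5537 0.1724 0.05  ]
or [251.5 210.1] 35 [249 207   6   7] [0.4971 0.1849 0.05  ]
or [615.1 251.9] 2359 [587 224  53  56] [0.7959 0.0154 0.05  ]
or [450.1 286.4] 31 [447 284   7   6] [0.6419 0.0413 0.05  ]
or [615.7 365.6] 2937 [566 324  74  82] [ 0.7758 -0.114   0.05  ]
or [524.6 362.2] 627 [499 350  43  30] [ 0.6885 -0.0728  0.05  ]
gr [397.  301.8] 369 [383 290  28  25] [0.5886 0.0541 0.065 ]
wh [166.1  19.7] 130 [152   0  28  33] [0.5118 0.3363 0.0825]
wh [61.8 39.5] 40 [56 36 13  9] [0.4367 0.3544 0.0825]
wh [632.1 161.2] 1087 [620 115  20 116] [0.7996 0.1089 0.0825]
wh [575.4 181.4] 684 [562 164  28  36] [0.7555 0.1102 0.0825]
wh [314.8 210.7] 195 [303 204  29  17] [0.5539 0.1689 0.0825]
wh [293.5 286.2] 1841 [263 256  65  61] [0.5099 0.1137 0.0825]
wh [343.5 377.8] 17368 [199 309 250 130] [0.5145 0.0074 0.0825]
wh [ 39.9 381.1] 1237 [  0 361  99  49] [0.2437 0.1169 0.0825]
wh [  3.4 381.5] 42 [  0 377   8  10] [0.211  0.1301 0.0825]
wh [633.6 408.1] 65 [627 400  13  21] [ 0.7651 -0.1366  0.0825]
wh [122.9 458.8] 485 [104 446  35  31] [0.2645 0.0025 0.0825]
wh [526.7 461.9] 457 [509 446  46  34] [ 0.6518 -0.1644  0.0825]
wh [101.5 466.2] 31 [ 97 461  10  12] [0.2382 0.0025 0.0825]
```

View pics/w0.png

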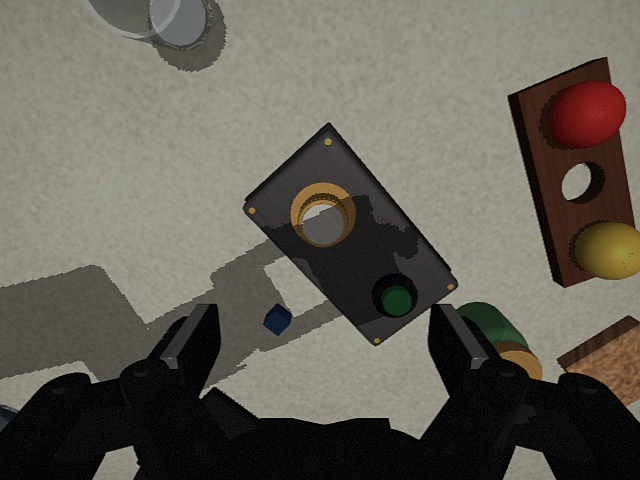

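The wrist view shows the box with its knob at (322,222), button at (397,300), chalk at (278,320) and jar at (490,330). The fingers are clear of all of them. The wrist estimate agrees with the top view to 3 mm, so I'm taking the knob axis as (0.557, 0.156), descending and closing.

>>> move_arm --commands '[{"twist": [0,0,0],"translation": [-0.11,-0.01,1.3],"gripper": 85},{"twist": [0,0,0],"translation": [-0.11,-0.01,2.6],"gripper": 85},{"twist": [0,0,0],"translation": [-0.11,-0.01,3.8],"gripper": 85},{"twist": [0,0,0],"translation": [-0.11,-0.01,4.6],"gripper": 85},{"twist": [0,0,0],"translation": [-0.11,-0.01,5.1],"gripper": 85}]'

```text
time: 2.65
ee_pos: [0.5551, 0.1558, 0.0513]
tool_rot: [-2.608, -1.746, 0.008]
force: [-0.3, 0.3, 0.5]
opening: 0.995
finger_force: 0.0
```

>>> move_arm --commands '[{"twist": [0,0,0],"translation": [0,0,0],"gripper": 52},{"twist": [0,0,0],"translation": [0,0,0],"gripper": 52},{"twist": [0,0,0],"translation": [0,0,0],"gripper": 46},{"twist": [0,0,0],"translation": [0,0,0],"gripper": 46},{"twist": [0,0,0],"translation": [0,0,0],"gripper": 46}]' --force 30

```text
time: 3.07
ee_pos: [0.5587, 0.1563, 0.0563]
tool_rot: [2.611, 1.745, 0.004]
force: [0.7, -0.1, -0.1]
opening: 0.537
finger_force: 0.0
```

```bash
cat > r.py <<'E'
from h import *
from scipy.spatial.transform import Rotation as R
o=get_obs(); y=R.from_rotvec(o["tool_rot"]).as_matrix()[:,1]
print("t",round(o["time"],2),"j6deg",np.degrees(o["joints"][5]).round(2),"yaw",np.degrees(np.arctan2(y[1],y[0])).round(2),"pos",o["ee_pos"].round(4),"F",o["force"].round(1),"M",o["torque"].round(3),"jt6",o["joint_torque"][5].round(3),"ff",round(float(o["finger_force"]),1),"op",round(o["opening"]*85.4,1))
E
python3 r.py; python3 -c "
from h import *
cv2.imwrite('pics/w1.png',get_image('wrist'))"
```

```text
t 3.07 j6deg 27.07 yaw -22.48 pos [0.5587 0.1563 0.0563] F [ 0.7 -0.1 -0.1] M [-0.031 -0.045 -0.055] jt6 -0.003 ff 0.0 op 45.8
```

View pics/w1.png

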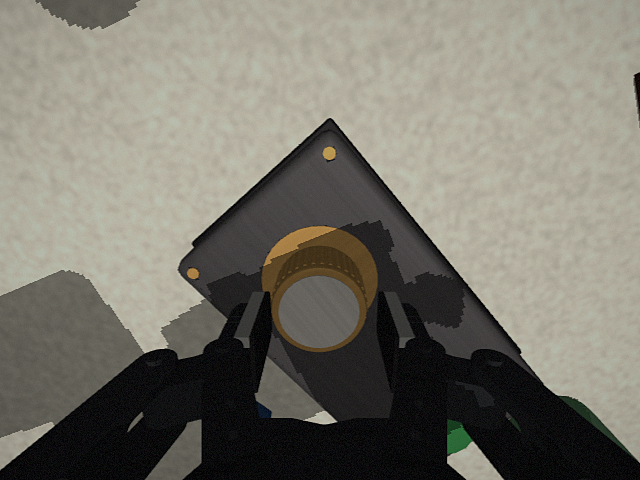

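The pads straddle the knob (knob top at (319,312), pads at about 262 and 384), about 1.5 mm off centre in tool y. I'll correct that and close.

>>> move_arm --commands '[{"twist": [0,0,0],"translation": [-0.02,-0.05,0.07],"gripper": 46},{"twist": [0,0,0],"translation": [-0.02,-0.05,0.07],"gripper": 46},{"twist": [0,0,0],"translation": [-0.02,-0.05,0.07],"gripper": 36},{"twist": [0,0,0],"translation": [-0.02,-0.05,0.07],"gripper": 36},{"twist": [0,0,0],"translation": [-0.02,-0.05,0.07],"gripper": 36}]' --force 30

```text
time: 3.53
ee_pos: [0.5562, 0.156, 0.0533]
tool_rot: [2.612, 1.745, 0.001]
force: [-0.8, -0.4, 4.9]
opening: 0.459
finger_force: 29.9
```

>>> move_arm --commands '[{"twist": [0,0,0],"translation": [0,0,0],"gripper": 36},{"twist": [0,0,0],"translation": [0,0,0],"gripper": 36},{"twist": [0,0,0],"translation": [0,0,0],"gripper": 36}]'

```text
time: 3.78
ee_pos: [0.5562, 0.1561, 0.0534]
tool_rot: [2.612, 1.745, 0.001]
force: [-1.5, -0.7, 5.3]
opening: 0.464
finger_force: 29.9
```

```bash
python3 r.py
```

```text
t 3.78 j6deg 27.11 yaw -22.5 pos [0.5562 0.1561 0.0534] F [-1.5 -0.7  5.3] M [-0.207  0.201 -0.041] jt6 -0.005 ff 29.9 op 39.7
```

>>> move_arm --commands '[{"twist": [0,0,-0.5],"translation": [0,0,0],"gripper": 36},{"twist": [0,0,-1],"translation": [0,0,0],"gripper": 36},{"twist": [0,0,-1],"translation": [0,0,0],"gripper": 36},{"twist": [0,0,-1],"translation": [0,0,0],"gripper": 36}]'

```text
time: 4.12
ee_pos: [0.5562, 0.156, 0.0533]
tool_rot: [2.518, 1.878, 0.001]
force: [-1.4, -1.4, 6.0]
opening: 0.459
finger_force: 30.0
```

```bash
python3 r.py
```

```text
t 4.12 j6deg 21.14 yaw -16.55 pos [0.5562 0.156  0.0533] F [-1.4 -1.4  6. ] M [-0.198  0.166 -0.189] jt6 -0.212 ff 30.0 op 39.2
```

>>> move_arm --commands '[{"twist": [0,0,-0.7],"translation": [0,0,0],"gripper": 36},{"twist": [0,0,-1.4],"translation": [0,0,0],"gripper": 36},{"twist": [0,0,-1.4],"translation": [0,0,0],"gripper": 36},{"twist": [0,0,-1.4],"translation": [0,0,0],"gripper": 36}]'

```text
time: 4.45
ee_pos: [0.5563, 0.156, 0.0534]
tool_rot: [2.371, 2.06, 0.001]
force: [-0.9, -0.0, 6.0]
opening: 0.464
finger_force: 29.8
```

```bash
python3 r.py
```

```text
t 4.45 j6deg 12.67 yaw -8.04 pos [0.5563 0.156  0.0534] F [-0.9 -0.   6. ] M [-0.175  0.197  0.14 ] jt6 0.143 ff 29.8 op 39.6
```

>>> move_arm --commands '[{"twist": [0,0,-0.4],"translation": [0,0,0],"gripper": 36},{"twist": [0,0,-0.7],"translation": [0,0,0],"gripper": 36},{"twist": [0,0,-0.7],"translation": [0,0,0],"gripper": 36}]'

```text
time: 4.7
ee_pos: [0.5563, 0.156, 0.0533]
tool_rot: [2.293, 2.146, 0.0]
force: [-0.4, -1.7, 5.6]
opening: 0.464
finger_force: 29.8
```

```bash
python3 r.py
```

```text
t 4.7 j6deg 8.41 yaw -3.77 pos [0.5563 0.156  0.0533] F [-0.4 -1.7  5.6] M [-0.103  0.17   0.188] jt6 0.047 ff 29.8 op 39.6
```

>>> move_arm --commands '[{"twist": [0,0,-0.6],"translation": [0,0,0],"gripper": 36},{"twist": [0,0,-1.2],"translation": [0,0,0],"gripper": 36},{"twist": [0,0,-1.7],"translation": [0,0,0],"gripper": 36},{"twist": [0,0,-1.7],"translation": [0,0,0],"gripper": 36},{"twist": [0,0,-1.7],"translation": [0,0,0],"gripper": 36}]'

```text
time: 5.12
ee_pos: [0.5564, 0.156, 0.0534]
tool_rot: [2.097, 2.339, 0.001]
force: [-0.7, -1.5, 5.5]
opening: 0.465
finger_force: 30.0
```

```bash
python3 r.py
```

```text
t 5.12 j6deg -1.66 yaw 6.25 pos [0.5564 0.156  0.0534] F [-0.7 -1.5  5.5] M [-0.206  0.075 -0.168] jt6 -0.206 ff 30.0 op 39.7
```

>>> move_arm --commands '[{"twist": [0,0,-1],"translation": [0,0,0],"gripper": 36},{"twist": [0,0,-2],"translation": [0,0,0],"gripper": 36},{"twist": [0,0,-3],"translation": [0,0,0],"gripper": 36},{"twist": [0,0,-3],"translation": [0,0,0],"gripper": 36}]'

```text
time: 5.45
ee_pos: [0.5566, 0.156, 0.0533]
tool_rot: [1.699, 2.641, 0.001]
force: [-0.1, -0.5, 4.7]
opening: 0.465
finger_force: 29.9
```

```bash
python3 r.py
```

```text
t 5.45 j6deg -19.9 yaw 24.51 pos [0.5566 0.156  0.0533] F [-0.1 -0.5  4.7] M [-0.176  0.071  0.016] jt6 -0.523 ff 29.9 op 39.7
```

>>> move_arm --commands '[{"twist": [0,0,-0.5],"translation": [0,0,0],"gripper": 36},{"twist": [0,0,-1],"translation": [0,0,0],"gripper": 36},{"twist": [0,0,-1],"translation": [0,0,0],"gripper": 36},{"twist": [0,0,-1],"translation": [0,0,0],"gripper": 36}]'

```text
time: 5.78
ee_pos: [0.5566, 0.1561, 0.0533]
tool_rot: [1.564, 2.723, 0.001]
force: [-1.0, -0.9, 4.8]
opening: 0.46
finger_force: 29.9
```

```bash
python3 r.py
```

```text
t 5.78 j6deg -25.66 yaw 30.25 pos [0.5566 0.1561 0.0533] F [-1.  -0.9  4.8] M [-0.135  0.094 -0.189] jt6 -0.209 ff 29.9 op 39.3
```

>>> move_arm --commands '[{"twist": [0,0,-1],"translation": [0,0,0],"gripper": 36},{"twist": [0,0,-2],"translation": [0,0,0],"gripper": 36},{"twist": [0,0,-3],"translation": [0,0,0],"gripper": 36},{"twist": [0,0,-3],"translation": [0,0,0],"gripper": 36}]'

```text
time: 6.12
ee_pos: [0.5568, 0.1562, 0.0533]
tool_rot: [1.115, 2.935, 0.001]
force: [0.5, -0.6, 5.6]
opening: 0.457
finger_force: 29.9
```

```bash
python3 r.py
```

```text
t 6.12 j6deg -43.79 yaw 48.4 pos [0.5568 0.1562 0.0533] F [ 0.5 -0.6  5.6] M [-0.099  0.002  0.003] jt6 -0.627 ff 29.9 op 39.0
```

>>> move_arm --commands '[{"twist": [0,0,-0.5],"translation": [0,0,0],"gripper": 36},{"twist": [0,0,-1],"translation": [0,0,0],"gripper": 36},{"twist": [0,0,-1],"translation": [0,0,0],"gripper": 36},{"twist": [0,0,-1],"translation": [0,0,0],"gripper": 36}]'

```text
time: 6.45
ee_pos: [0.5568, 0.1562, 0.0533]
tool_rot: [0.968, 2.987, 0.001]
force: [-1.0, -0.6, 4.8]
opening: 0.464
finger_force: 30.0
```

```bash
python3 r.py
```

```text
t 6.45 j6deg -49.51 yaw 54.09 pos [0.5568 0.1562 0.0533] F [-1.  -0.6  4.8] M [-0.009  0.091 -0.178] jt6 -0.211 ff 30.0 op 39.6
```

Three clicks in and not at the stop yet. I'll repeat.

>>> move_arm --commands '[{"twist": [0,0,-1],"translation": [0,0,0],"gripper": 36},{"twist": [0,0,-2],"translation": [0,0,0],"gripper": 36},{"twist": [0,0,-3],"translation": [0,0,0],"gripper": 36},{"twist": [0,0,-3],"translation": [0,0,0],"gripper": 36}]'

```text
time: 6.78
ee_pos: [0.5569, 0.1564, 0.0534]
tool_rot: [0.482, 3.102, 0.001]
force: [-0.4, -0.4, 5.1]
opening: 0.464
finger_force: 29.9
```

```bash
python3 r.py
```

```text
t 6.78 j6deg -67.74 yaw 72.34 pos [0.5569 0.1564 0.0534] F [-0.4 -0.4  5.1] M [-0.011  0.015 -0.022] jt6 -0.547 ff 29.9 op 39.6
```

>>> move_arm --commands '[{"twist": [0,0,-0.5],"translation": [0,0,0],"gripper": 36},{"twist": [0,0,-1],"translation": [0,0,0],"gripper": 36},{"twist": [0,0,-1],"translation": [0,0,0],"gripper": 36},{"twist": [0,0,-1],"translation": [0,0,0],"gripper": 36}]'

```text
time: 7.12
ee_pos: [0.5569, 0.1564, 0.0533]
tool_rot: [0.328, 3.123, 0.002]
force: [-0.2, -0.1, 6.4]
opening: 0.461
finger_force: 30.0
```

```bash
python3 r.py
```

```text
t 7.12 j6deg -73.47 yaw 78.02 pos [0.5569 0.1564 0.0533] F [-0.2 -0.1  6.4] M [ 0.012  0.004 -0.423] jt6 -0.429 ff 30.0 op 39.4
```

Torque has jumped to 0.42 N m, so this is the stop, met about 2.6° ago; the first rest is at yaw ≈ 72.5°. The clicks are about 24° apart. I'll go back to the first rest, pause, then turn 96° clockwise.

>>> move_arm --commands '[{"twist": [0,0,0.5],"translation": [0,0,0],"gripper": 36},{"twist": [0,0,0.9],"translation": [0,0,0],"gripper": 36},{"twist": [0,0,0.9],"translation": [0,0,0],"gripper": 36},{"twist": [0,0,0.9],"translation": [0,0,0],"gripper": 36},{"twist": [0,0,0.9],"translation": [0,0,0],"gripper": 36}]'

```text
time: 7.53
ee_pos: [0.5569, 0.1564, 0.0533]
tool_rot: [0.472, 3.104, 0.001]
force: [-0.5, -0.4, 5.9]
opening: 0.461
finger_force: 29.9
```

```bash
python3 r.py
```

```text
t 7.53 j6deg -68.13 yaw 72.72 pos [0.5569 0.1564 0.0533] F [-0.5 -0.4  5.9] M [-0.109 -0.062 -0.022] jt6 -0.055 ff 29.9 op 39.4
```

>>> move_arm --commands '[{"twist": [0,0,1],"translation": [0,0,0],"gripper": 36},{"twist": [0,0,2],"translation": [0,0,0],"gripper": 36},{"twist": [0,0,3],"translation": [0,0,0],"gripper": 36},{"twist": [0,0,4],"translation": [0,0,0],"gripper": 36},{"twist": [0,0,4],"translation": [0,0,0],"gripper": 36}]'

```text
time: 7.95
ee_pos: [0.5568, 0.1562, 0.0534]
tool_rot: [1.112, 2.937, 0.001]
force: [-0.3, -0.7, 5.5]
opening: 0.464
finger_force: 29.9
```

```bash
python3 r.py
```

```text
t 7.95 j6deg -43.93 yaw 48.53 pos [0.5568 0.1562 0.0534] F [-0.3 -0.7  5.5] M [-0.123  0.061 -0.05 ] jt6 0.515 ff 29.9 op 39.6
```

>>> move_arm --commands '[{"twist": [0,0,1],"translation": [0,0,0],"gripper": 36},{"twist": [0,0,2],"translation": [0,0,0],"gripper": 36},{"twist": [0,0,3],"translation": [0,0,0],"gripper": 36},{"twist": [0,0,4],"translation": [0,0,0],"gripper": 36},{"twist": [0,0,4],"translation": [0,0,0],"gripper": 36}]'

```text
time: 8.37
ee_pos: [0.5566, 0.1561, 0.0533]
tool_rot: [1.698, 2.642, 0.001]
force: [-0.3, -1.6, 5.1]
opening: 0.461
finger_force: 29.9
```

```bash
python3 r.py
```

```text
t 8.37 j6deg -19.94 yaw 24.54 pos [0.5566 0.1561 0.0533] F [-0.3 -1.6  5.1] M [-0.169  0.109  0.003] jt6 0.531 ff 29.9 op 39.4
```

>>> move_arm --commands '[{"twist": [0,0,1],"translation": [0,0,0],"gripper": 36},{"twist": [0,0,2],"translation": [0,0,0],"gripper": 36},{"twist": [0,0,3],"translation": [0,0,0],"gripper": 36},{"twist": [0,0,4],"translation": [0,0,0],"gripper": 36},{"twist": [0,0,4],"translation": [0,0,0],"gripper": 36}]'

```text
time: 8.78
ee_pos: [0.5564, 0.156, 0.0533]
tool_rot: [2.21, 2.231, 0.001]
force: [-0.1, -0.6, 5.6]
opening: 0.464
finger_force: 29.9
```

```bash
python3 r.py
```

```text
t 8.78 j6deg 4.06 yaw 0.55 pos [0.5564 0.156  0.0533] F [-0.1 -0.6  5.6] M [-0.171  0.115 -0.013] jt6 0.547 ff 29.9 op 39.7
```

>>> move_arm --commands '[{"twist": [0,0,1],"translation": [0,0,0],"gripper": 36},{"twist": [0,0,2],"translation": [0,0,0],"gripper": 36},{"twist": [0,0,3],"translation": [0,0,0],"gripper": 36},{"twist": [0,0,3.9],"translation": [0,0,0],"gripper": 36},{"twist": [0,0,3.9],"translation": [0,0,0],"gripper": 36}]'

```text
time: 9.2
ee_pos: [0.5562, 0.1561, 0.0533]
tool_rot: [2.617, 1.737, 0.001]
force: [0.0, -1.3, 6.3]
opening: 0.465
finger_force: 30.0
```

>>> move_arm --commands '[{"twist": [0,0,0],"translation": [0,0,0],"gripper": 36},{"twist": [0,0,0],"translation": [0,0,0],"gripper": 36},{"twist": [0,0,0],"translation": [0,0,0],"gripper": 36}]'

```text
time: 9.45
ee_pos: [0.5562, 0.1561, 0.0533]
tool_rot: [2.614, 1.742, 0.001]
force: [-1.6, -1.3, 5.0]
opening: 0.463
finger_force: 30.0
```

```bash
python3 r.py
```

```text
t 9.45 j6deg 27.26 yaw -22.65 pos [0.5562 0.1561 0.0533] F [-1.6 -1.3  5. ] M [-0.159  0.126 -0.009] jt6 -0.024 ff 30.0 op 39.6
```

The knob rests at the fourth click with zero torque (rests at 72.5, 48.5, 24.5, 0.5 and -22.7°). Now I'll release, rise, shut the fingers and go above the button.

>>> move_arm --commands '[{"twist": [0,0,0],"translation": [0,0,0],"gripper": 60},{"twist": [0,0,0],"translation": [0,0,0],"gripper": 75},{"twist": [0,0,0],"translation": [0,0,0],"gripper": 75},{"twist": [0,0,0],"translation": [0,0,0],"gripper": 75},{"twist": [0,0,0],"translation": [0,0,-0.5],"gripper": 75}]'

```text
time: 9.87
ee_pos: [0.5536, 0.1559, 0.0652]
tool_rot: [-2.61, -1.743, 0.009]
force: [0.4, 0.5, -0.4]
opening: 0.879
finger_force: 0.0
```

>>> move_arm --commands '[{"twist": [0,0,0],"translation": [0,0,-1],"gripper": 75},{"twist": [0,0,0],"translation": [0,0,-2],"gripper": 75},{"twist": [0,0,0],"translation": [0,0,-2.5],"gripper": 75},{"twist": [0,0,0],"translation": [0,0,-2.5],"gripper": 75},{"twist": [0,0,0],"translation": [0,0,-2.5],"gripper": 75}]'

```text
time: 10.28
ee_pos: [0.5563, 0.1562, 0.1432]
tool_rot: [2.612, 1.745, 0.002]
force: [-0.0, -0.5, -0.2]
opening: 0.877
finger_force: 0.0
```

>>> move_arm --commands '[{"twist": [0,0,0],"translation": [-0.88,0.77,0],"gripper": 0},{"twist": [0,0,0],"translation": [-1.76,1.54,0],"gripper": 0},{"twist": [0,0,0],"translation": [-2.63,2.3,0],"gripper": 0},{"twist": [0,0,0],"translation": [-2.63,2.3,0],"gripper": 0},{"twist": [0,0,0],"translation": [-2.63,2.3,0],"gripper": 0}]'

```text
time: 10.7
ee_pos: [0.5889, 0.0551, 0.1406]
tool_rot: [-2.614, -1.739, 0.004]
force: [0.1, 1.1, -0.6]
opening: 0.169
finger_force: 0.0
```

>>> move_arm --commands '[{"twist": [0,0,0],"translation": [0,0,0],"gripper": 0},{"twist": [0,0,0],"translation": [0,0,0],"gripper": 0},{"twist": [0,0,0],"translation": [0,0,0],"gripper": 0}]'

```text
time: 10.95
ee_pos: [0.5885, 0.0582, 0.142]
tool_rot: [-2.61, -1.746, 0.002]
force: [-1.1, -0.2, 0.6]
opening: -0.001
finger_force: 0.0
```

```bash
python3 r.py
python3 - <<'E'
from h import *
a=get_image("wrist"); b=get_image("scene")[220:400,220:500]
cv2.imwrite("pics/w2.png",np.hstack([a[:, :400],cv2.resize(b,(400,257),interpolation=1)[:,:].repeat(1,0) if 0 else cv2.copyMakeBorder(cv2.resize(b,(400,257)),0,223,0,0,0)]))
E
```

```text
t 10.95 j6deg 17.23 yaw -22.42 pos [0.5885 0.0582 0.142 ] F [-1.1 -0.2  0.6] M [-0.014 -0.012 -0.039] jt6 0.002 ff 0.0 op -0.1
```

View pics/w2.png

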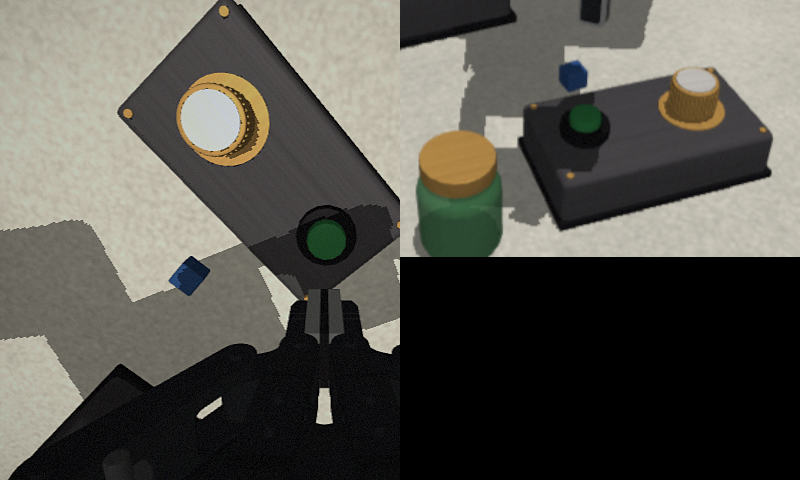

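The composite shows the knob and chalk undisturbed. The shut fingertips (324,295) are in line with the button at (327,240). Descending.

>>> move_arm --commands '[{"twist": [0,0,0],"translation": [-0.03,0.04,1],"gripper": 0},{"twist": [0,0,0],"translation": [-0.03,0.04,1.8],"gripper": 0},{"twist": [0,0,0],"translation": [-0.03,0.04,2.2],"gripper": 0},{"twist": [0,0,0],"translation": [-0.03,0.04,2.2],"gripper": 0},{"twist": [0,0,0],"translation": [-0.03,0.04,2.2],"gripper": 0}]'

```text
time: 11.47
ee_pos: [0.59, 0.056, 0.0764]
tool_rot: [-2.611, -1.746, 0.001]
force: [-0.1, 0.0, -0.2]
opening: -0.002
finger_force: 0.0
```

>>> move_arm --commands '[{"twist": [0,0,0],"translation": [0,0,0.07],"gripper": 0},{"twist": [0,0,0],"translation": [0,0,0.14],"gripper": 0},{"twist": [0,0,0],"translation": [0,0,0.14],"gripper": 0}]'

```text
time: 11.72
ee_pos: [0.5909, 0.0556, 0.0733]
tool_rot: [2.611, 1.745, 0.002]
force: [0.3, -0.7, -1.0]
opening: 0.002
finger_force: 0.0
```

>>> move_arm --commands '[{"twist": [0,0,0],"translation": [0,0,0.07],"gripper": 0},{"twist": [0,0,0],"translation": [0,0,0.14],"gripper": 0},{"twist": [0,0,0],"translation": [0,0,0.14],"gripper": 0}]'

```text
time: 11.97
ee_pos: [0.5902, 0.0555, 0.0682]
tool_rot: [-2.612, -1.745, 0.0]
force: [0.1, 0.3, 0.0]
opening: -0.002
finger_force: 0.0
```

>>> move_arm --commands '[{"twist": [0,0,0],"translation": [0,0,0.07],"gripper": 0},{"twist": [0,0,0],"translation": [0,0,0.1],"gripper": 0},{"twist": [0,0,0],"translation": [0,0,0.1],"gripper": 0}]'

```text
time: 12.22
ee_pos: [0.5901, 0.0555, 0.065]
tool_rot: [-2.612, -1.745, 0.001]
force: [0.5, 1.3, 0.5]
opening: -0.001
finger_force: 0.0
```

>>> move_arm --commands '[{"twist": [0,0,0],"translation": [0,0,0.07],"gripper": 0},{"twist": [0,0,0],"translation": [0,0,0.1],"gripper": 0},{"twist": [0,0,0],"translation": [0,0,0.1],"gripper": 0}]'

```text
time: 12.47
ee_pos: [0.5901, 0.0556, 0.062]
tool_rot: [-2.612, -1.745, 0.001]
force: [0.1, -1.1, 0.2]
opening: 0.0
finger_force: 0.0
```

>>> move_arm --commands '[{"twist": [0,0,0],"translation": [0,0,0.07],"gripper": 0},{"twist": [0,0,0],"translation": [0,0,0.07],"gripper": 0},{"twist": [0,0,0],"translation": [0,0,0.07],"gripper": 0}]'

```text
time: 12.72
ee_pos: [0.5902, 0.0556, 0.0601]
tool_rot: [-2.612, -1.745, 0.0]
force: [0.1, 0.1, -0.2]
opening: 0.001
finger_force: 0.0
```

>>> move_arm --commands '[{"twist": [0,0,0],"translation": [0,0,0.07],"gripper": 0},{"twist": [0,0,0],"translation": [0,0,0.07],"gripper": 0},{"twist": [0,0,0],"translation": [0,0,0.07],"gripper": 0}]'

```text
time: 12.97
ee_pos: [0.5902, 0.0556, 0.058]
tool_rot: [-2.612, -1.745, 0.0]
force: [-0.2, 0.5, -0.2]
opening: -0.001
finger_force: 0.0
```

Run:
```python
from h import *
a=get_image("wrist")[150:350,220:440]; b=get_image("scene")[250:390,270:480]
cv2.imwrite("pics/w3.png",np.hstack([cv2.resize(a,(400,400)),cv2.resize(b,(400,400))]))
```

```text
(no output)
```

View pics/w3.png

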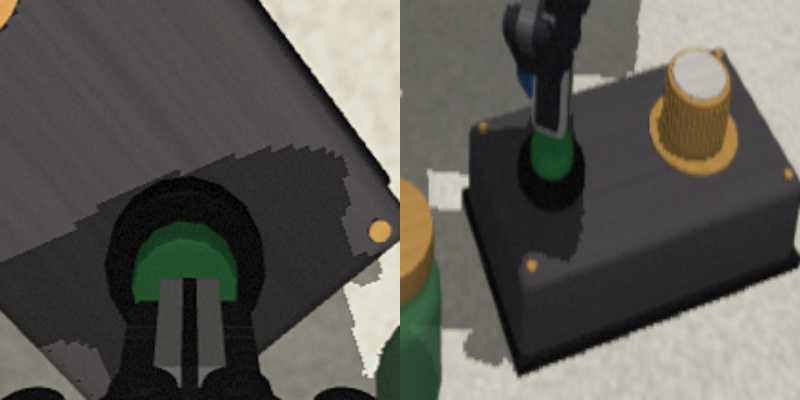

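The fingertips are over the green button (wrist crop (190,280), green disc spanning 132–238), just above or at it. Continuing down.

>>> move_arm --commands '[{"twist": [0,0,0],"translation": [0,0,0.07],"gripper": 0},{"twist": [0,0,0],"translation": [0,0,0.07],"gripper": 0},{"twist": [0,0,0],"translation": [0,0,0.07],"gripper": 0}]'

```text
time: 13.32
ee_pos: [0.5902, 0.0556, 0.0559]
tool_rot: [-2.612, -1.745, 0.0]
force: [-0.3, -0.2, 0.2]
opening: 0.003
finger_force: 0.0
```

```bash
python3 r.py
```

```text
t 13.32 j6deg 17.09 yaw -22.51 pos [0.5902 0.0556 0.0559] F [-0.3 -0.2  0.2] M [-0.073 -0.01  -0.019] jt6 -0.0 ff 0.0 op 0.3
```

Run:
```python
from h import *
o=get_obs()["ee_pos"]
for n in("scene","wrist"):
    P=camera_params(n);K=np.array([[P["fx"],0,P["cx"]],[0,P["fy"],P["cy"]],[0,0,1]])
    q=cv2.projectPoints(np.array([o,o+[0,0,.01],[.5897,.0566,.06],[.5897,.0566,.07]]),P["rvec"],P["tvec"],K,None)[0][:,0]
    print(n,q.round(1).tolist())
    im=get_image(n);H,S,V=cv2.split(cv2.cvtColor(im,cv2.COLOR_BGR2HSV))
    for x in blobs((H>50)&(H<80)&(S>120)&(V>30),80,4000):print(*x)
    np.save(n+".npy",im)
A=[]
for n,uv in(("top",(282.5,154)),("scene",(349.5,300.5))):
    a,b=ray(n,uv,0.05),ray(n,uv,.08); print(n,a.round(4),b.round(4))
    if n=="scene": pass
a=np.load("wrist.npy")[150:350,220:440]; b=np.load("scene.npy")[270:330,320:380]
cv2.imwrite("pics/w4.png",np.hstack([cv2.resize(a,(400,400)),cv2.convertScaleAbs(cv2.resize(b,(400,400),interpolation=0),alpha=1.8)]))
```

```text
scene [[347.4, 308.7], [347.8, 302.5], [348.4, 305.9], [348.8, 299.7]]
[147.1 190.7] 399 [134 182  27  19]
[349.1 304.6] 293 [338 296  23  17]
wrist [[325.0, 283.4], [325.1, 292.4], [323.4, 285.6], [323.3, 294.9]]
[320.4 280.6] 1495 [291 262  60  40]
top [0.5962 0.0584 0.05  ] [0.5888 0.0566 0.08  ]
scene [0.5677 0.0599 0.05  ] [0.603  0.0561 0.08  ]
```

View pics/w4.png

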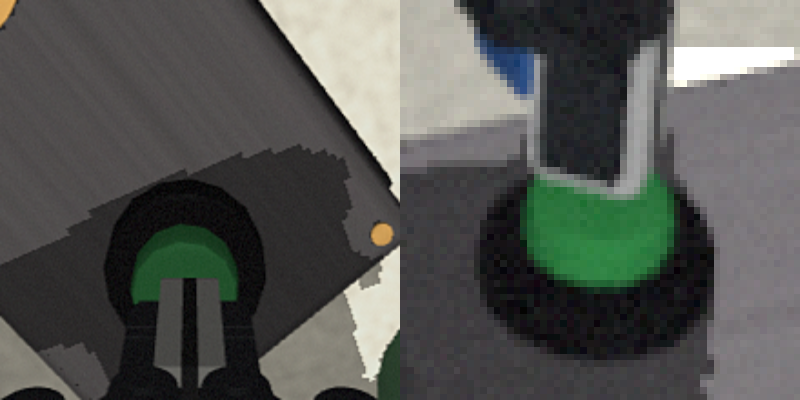

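Projected against the calibration, the visible fingertips sit about 18 mm above the nominal TCP, so they are still a little above the button. I'll keep descending gently.

>>> move_arm --commands '[{"twist": [0,0,0],"translation": [0,0,0.07],"gripper": 0},{"twist": [0,0,0],"translation": [0,0,0.07],"gripper": 0},{"twist": [0,0,0],"translation": [0,0,0.07],"gripper": 0}]'

```text
time: 13.67
ee_pos: [0.5902, 0.0556, 0.0537]
tool_rot: [-2.612, -1.745, 0.0]
force: [-0.3, -1.1, 0.6]
opening: -0.001
finger_force: 0.0
```

>>> move_arm --commands '[{"twist": [0,0,0],"translation": [0,0,0.07],"gripper": 0},{"twist": [0,0,0],"translation": [0,0,0.07],"gripper": 0},{"twist": [0,0,0],"translation": [0,0,0.07],"gripper": 0}]'

```text
time: 13.92
ee_pos: [0.5901, 0.0556, 0.0516]
tool_rot: [-2.612, -1.745, 0.0]
force: [-0.4, -0.1, -0.3]
opening: -0.002
finger_force: 0.0
```

```bash
python3 r.py
```

```text
t 13.92 j6deg 17.09 yaw -22.51 pos [0.5901 0.0556 0.0516] F [-0.4 -0.1 -0.3] M [-0.017 -0.01  -0.012] jt6 -0.0 ff 0.0 op -0.2
```

>>> move_arm --commands '[{"twist": [0,0,0],"translation": [0,0,0.07],"gripper": 0},{"twist": [0,0,0],"translation": [0,0,0.07],"gripper": 0},{"twist": [0,0,0],"translation": [0,0,0.07],"gripper": 0}]'

```text
time: 14.17
ee_pos: [0.5902, 0.0556, 0.0495]
tool_rot: [-2.612, -1.745, 0.0]
force: [-0.7, -0.4, 1.5]
opening: -0.002
finger_force: 0.0
```

>>> move_arm --commands '[{"twist": [0,0,0],"translation": [0,0,0.07],"gripper": 0},{"twist": [0,0,0],"translation": [0,0,0.07],"gripper": 0},{"twist": [0,0,0],"translation": [0,0,0.07],"gripper": 0}]'

```text
time: 14.42
ee_pos: [0.5905, 0.0556, 0.0478]
tool_rot: [2.612, 1.745, 0.001]
force: [-0.0, 0.7, 1.6]
opening: 0.001
finger_force: 0.9
```

```bash
python3 r.py
```

```text
t 14.42 j6deg 17.09 yaw -22.51 pos [0.5905 0.0556 0.0478] F [-0.   0.7  1.6] M [ 0.038  0.027 -0.033] jt6 0.001 ff 0.9 op 0.0
```

Contact at about TCP 0.050. I need about 6 mm from there.

>>> move_arm --commands '[{"twist": [0,0,0],"translation": [0,0,0.07],"gripper": 0},{"twist": [0,0,0],"translation": [0,0,0.07],"gripper": 0},{"twist": [0,0,0],"translation": [0,0,0.07],"gripper": 0}]'

```text
time: 14.67
ee_pos: [0.5906, 0.0556, 0.0457]
tool_rot: [2.612, 1.745, 0.001]
force: [0.7, -0.4, 3.1]
opening: -0.001
finger_force: 1.5
```

>>> move_arm --commands '[{"twist": [0,0,0],"translation": [0,0,0.06],"gripper": 0},{"twist": [0,0,0],"translation": [0,0,0.06],"gripper": 0},{"twist": [0,0,0],"translation": [0,0,0.06],"gripper": 0}]'

```text
time: 14.92
ee_pos: [0.5906, 0.0556, 0.0439]
tool_rot: [2.612, 1.745, 0.001]
force: [0.3, -0.1, 2.8]
opening: 0.002
finger_force: 2.0
```

```bash
python3 r.py
```

```text
t 14.92 j6deg 17.09 yaw -22.51 pos [0.5906 0.0556 0.0439] F [ 0.3 -0.1  2.8] M [0.061 0.04  0.006] jt6 0.001 ff 2.0 op 0.2
```

>>> move_arm --commands '[{"twist": [0,0,0],"translation": [0,0,0.06],"gripper": 0},{"twist": [0,0,0],"translation": [0,0,0.06],"gripper": 0},{"twist": [0,0,0],"translation": [0,0,0.06],"gripper": 0}]'

```text
time: 15.17
ee_pos: [0.5906, 0.0556, 0.0426]
tool_rot: [2.612, 1.745, 0.001]
force: [-1.3, -0.5, 7.7]
opening: 0.001
finger_force: 3.8
```

```bash
python3 r.py
```

```text
t 15.17 j6deg 17.09 yaw -22.5 pos [0.5906 0.0556 0.0426] F [-1.3 -0.5  7.7] M [ 0.028  0.153 -0.003] jt6 0.001 ff 3.8 op 0.1
```

>>> move_arm --commands '[{"twist": [0,0,0],"translation": [0,0,0.04],"gripper": 0},{"twist": [0,0,0],"translation": [0,0,0.04],"gripper": 0},{"twist": [0,0,0],"translation": [0,0,0.04],"gripper": 0}]'

```text
time: 15.42
ee_pos: [0.5906, 0.0556, 0.0424]
tool_rot: [2.611, 1.745, 0.001]
force: [-2.2, -0.2, 14.0]
opening: -0.001
finger_force: 7.0
```

```bash
python3 r.py
```

```text
t 15.42 j6deg 17.09 yaw -22.49 pos [0.5906 0.0556 0.0424] F [-2.2 -0.2 14. ] M [ 0.007  0.467 -0.084] jt6 0.0 ff 7.0 op -0.1
```

The button is fully down: travel has stopped and the force is 14 N. Rising straight up.

>>> move_arm --commands '[{"twist": [0,0,0],"translation": [0,0,-0.4],"gripper": 0},{"twist": [0,0,0],"translation": [0,0,-1.4],"gripper": 0},{"twist": [0,0,0],"translation": [0,0,-2.6],"gripper": 0},{"twist": [0,0,0],"translation": [0,0,-4],"gripper": 0},{"twist": [0,0,0],"translation": [0,0,-4],"gripper": 0}]'

```text
time: 15.83
ee_pos: [0.5953, 0.0553, 0.1681]
tool_rot: [2.604, 1.741, 0.017]
force: [1.3, -0.3, -0.5]
opening: -0.003
finger_force: 0.0
```

```bash
python3 r.py
python3 - <<'E'
from h import *
a=get_image("scene"); cv2.imwrite("pics/s5.png",a[130:430,130:600])
E
```

```text
t 15.83 j6deg 17.09 yaw -22.49 pos [0.5953 0.0553 0.1681] F [ 1.3 -0.3 -0.5] M [-0.003  0.006 -0.04 ] jt6 -0.0 ff 0.0 op -0.3
```

View pics/s5.png

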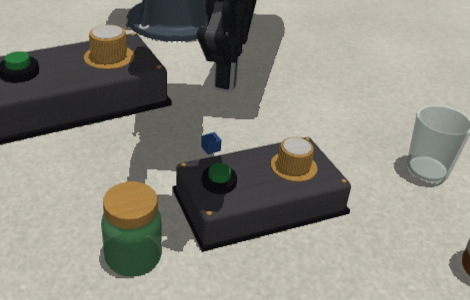

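The button at (219,173) is up again, the arm is clear, and the chalk, jar and glass are in place. Handing in.

```bash
python3 -c "
from station import order
print(order.close_job())"
```

```text
the job is handed in; nothing more can be done
None
```

I turned the knob anticlockwise to its stop (0.42 N m, about 2.6° past first contact) and back clockwise four clicks. I then pressed the green button fully down, let go of everything and handed the job in; no verdict came back.

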